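Draw the lamp cassette from the endoscopy light source

ROBOT

A 7-joint arm with a two-finger parallel gripper is mounted at the origin on the work surface. World frame = base frame: x ahead of the robot, y to its left, z up, the work surface at z = 0. Lengths are in m, angles in rad, forces in N, time in s.
With the tool pointing down it reaches from about 0.425 to 0.925 m from the base axis. Payload 6.8 kg.
Tool frame: the origin (TCP) lies midway between the tips of the shut fingers; the grasp point (between the pads) lies 19 mm behind it; z points along the fingers, y is the line along which they close (so a half turn about z gives the same grasp; the last joint's range is limited). The gripper opens to 85 mm and grips with 20 to 120 N. Pads are 22 mm wide; open, the fingers measure 114 mm over their backs; the gripper's body (76 mm by 85 mm) begins 54 mm behind the grasp point. The pads swing forward as they close: fully open they stand 13 mm farther back than shut.
Start: joints at [-1.253, 0.477, 0.022, 1.555, -0.011, 1.109, -0.083], TCP at [0.279, 0.615, 0.231] pointing down, gripper open.
Joint ranges: [-2.96, 2.96], [-0.34, 2.1], [-1.41, 1.46], [0.24, 2.44], [-1.37, 4.51], [0.17, 1.92], [-2.96, 2.96]. Speed limits (rad/s): [2.39, 2.39, 3.14, 3.14, 3.14, 3.14, 3.14].

INTERFACE

Orientations are given as a unit quaternion [w, x, y, z].
In Python, from station import bot, imaging gives the robot as it stands.
- The arm moves only by the tool move_arm, never from a script. Its argument "commands" is a list that holds one entry, the list of rows, each a list of 7 numbers: the shift along the tool's x, y, z in m, then the turn, a rotation vector about the tool's x, y, z in degrees, then the finger opening in m, from 0 to 0.0854. In form: [[[x, y, z, rx, ry, rz, grip], ...]]. A call has 1 to 20 rows; each row shifts and turns the commanded pose from where the row before left it, along the tool's axes as they then stand; what a row does not reach is not made up. A row lasts 1/8 s, in which the tool goes at most 62.5 mm and 10.7 degrees, less where a joint would pass 70% of its speed; a pose out of reach is approached as far as the arm can. A call is refused whole if a number of a shift passes 0.0625 or a number of a turn 10.7, either way. A call with a gripper value outside its range is refused whole. The fingers move at their own pace and stop on an object; "squeeze" is the grip in N (left out, the last holds). Time passes only in rows, so rows that do not move let the fingers close. It gives the time, the measured TCP pose, the force, the opening and the grip force at its end, in the units of the state.
- bot.get_obs(): the state, without advancing time (a new reading comes with each control period).
- imaging.read_camera(name): name is "side" or "top" or "wrist"; returns the picture (480x640x3 uint8, red, green, blue); there is no depth.
- imaging.calibration(name): a dict with "intrinsics" (3x3 intrinsics, pixels), "extrinsics" (4x4, takes a point from camera to world coordinates); the wrist camera has in their place "mount" (4x4, takes a point from camera to tool coordinates, whose origin is the TCP and whose axes are the flange's). Camera axes: x right, y down, z forward; pixel columns grow to the right and rows downward; lengths in m; the calibration is good to about 2 mm. A picture is of the moment at which its call begins: read the wrist's pose just before it. calibration takes no time and is no camera call.
- bot.hand_in(): hands the job in; it is judged then, once.
The state is a dict: "t": time; "q": joint angles; "joint_vel": joint speeds; "joint_torque": joint torques, N m; "eef_pos": TCP position; "tool_rot": TCP orientation; "contact_force": force on the tool from outside, world axes, zero at the start; "torque": the same for the moment, N m; "gripper_width": opening from 0.0 (shut) to 1.0 (fully open); "grasp_force": force on a finger pad.
Only numpy, scipy, OpenCV 4.12 (cv2) and the standard library are available. Lean on these libraries where they do the work, as an engineer would, in place of code of your own. Each camera call takes 0.05 s, during which the arm holds its last target. There are 200 camera calls.

TASK

Take the lamp cassette out of the endoscope light source for changing. First turn the brightness knob on the sloping panel down to zero (pointer at the red dot) and leave it there; then pinch the cassette's two orange side catches together, draw it straight up out of its bay, and finish still holding it by the pinched catches, upright and still, clear above the machine. Do not disturb the endoscope in its tray, the bottle or the steel bowl standing alongside.

Things in the scene. Friction and masses are not known exactly. Their poses are not given: they have to be found in the camera images.
- light_source: The machine: white case fixed on the bench, 300 mm deep (x), 280 wide (y), 110 high. Origin: middle of its underside, on the bench. x to its back (away from the robot), y to its left, z up. Back part (x from -10 to 150 mm): flat deck 110 mm above the bench, bare but for the cassette. Front part: black panel with blue display, sloping down 25 degrees towards -x to a lip 45 mm high.
- bay (a point): Centre of the lamp bay's mouth, level with the deck, 65 mm behind (+x) the machine's middle; axes as the machine's. The bay is 59 mm (x) by 39 mm (y) and 55 mm deep, with straight walls.
- cassette_grip (a point): Midpoint between the lamp cassette's two orange finger pads, where to pinch it; axes as the machine's while seated. Seated, it is 27 mm above the deck. One pad stands on each y side of a white head 58 (x) x 38 (y) mm, 46 mm high above the deck; the pads are 26 mm wide (x), from 10 to 44 mm above the deck, 60 mm over both outsides, 50 mm when fully pressed.
- cassette: The loose lamp cassette, about 270 g (200 to 340). Origin: middle of its underside, 77 mm below the grip point. Below the white head a flange 68 (x) x 47 (y) x 6 mm rests on the deck; below that an aluminium lamp module 56 x 36 mm reaches 50 mm down into the bay, 1.5 mm free all round. Its underside leaves the bay after 50 mm of lift; well clear means about 100 mm of lift.
- catch_left (a joint): Travel of the left (+y) catch, m: 0 released, 0.005 fully pressed towards the cassette's middle. Sprung outwards, 3 N at first, 6.3 N fully pressed. Its steel hook reaches 3 mm under the deck's edge and holds the cassette down until the catch is pressed by more than 3 mm; both must be pressed at once to lift, and stay pressed in the fingers' grip.
- catch_right (a joint): The same for the right (-y) catch: 0 released, 0.005 fully pressed.
- intensity (a joint): Turn of the brightness knob, rad: 0 at the zero mark (long white tick with a red dot), where it meets a stop; grows clockwise seen from above the panel, up to 4.71 (ten scale divisions). Starts between 0.5 and 1.35 and stays where it is left (friction 0.035 N m).
- knob_foot (a point): Foot of the grey brightness knob, on its axis at the panel's surface. z: the knob's axis, square to the panel. x: where its white pointer points (turns with it); at zero the pointer points to the near left, 135 degrees anticlockwise of straight up the panel. A skirt of radius 21 mm reaches 7 mm above the panel, then a grip bar 38 mm long (x), 14 mm thick (y) up to 30 mm. Panel free 60 mm around.
- endoscope_mid (a point): Bystander: rigid endoscope, 200 mm long, black eyepiece and thin steel tube, lying in a steel tray 250 x 90 x 22 mm fixed on the bench left of the machine. Point on its axis, 18 mm above the bench, near the eyepiece.
- bottle_mid (a point): Bystander: white and blue bottle, 56 mm across, 125 mm high, on the bench right of the machine; its centre.
- bowl_mid (a point): Bystander: small steel bowl, 90 mm across, 40 mm high, on the bench right of the machine; its centre.
There are look-alikes about, which are no part of the job. Leave any purple look-alike of the cassette alone.

How it is judged:
By the outcome, as a careful person would: the job done as asked, in the order asked, and still so for the second after the job is handed in, while the arm keeps its last pose, push and grip.
It also fails if it takes over 48 s, if anything falls off the work surface, if the arm or the gripper's body presses on something with over 40 N, if the wrist force passes 120 N, or if a joint passes its speed limit or range.

## Working session

There is one attempt and no reset: what is moved stays moved. The work goes in short steps, Python scripts to look and compute and a tool call to move; the robot and the scene stay as the last step left them, time stands still between calls to the robot, and variables do not carry over. Pictures are saved under pics/ and viewed, at most 10 in all, crops included, and the job is handed in when it is done.

Besides the shell and the picture viewer there is one more tool, called after "Request:" as name(argument=value, ...), one argument or row to a line, values as JSON. move_arm: Moves the arm, as the interface text tells. Its arguments: {"type":"object","properties":{"commands":{"type":"array","items":{"type":"array","items":{"type":"array","items":{"type":"number"}}}},"squeeze":{"type":"number"}},"required":["commands"]}

```bash
mkdir -p pics; ls; python3 - <<'E'
from station import bot, imaging
import cv2, numpy as np
o=bot.get_obs(); print(o)
a=imaging.read_camera("top"); b=imaging.read_camera("side")
cv2.imwrite("pics/top.png",a[:,:,::-1]); cv2.imwrite("pics/side.png",b[:,:,::-1])
for n in("top","side","wrist"): print(n,imaging.calibration(n))
E
```

```text
pics
{'t': 0.0, 'q': array([-1.25308735,  0.4777941 ,  0.02234962,  1.55645224, -0.01148336,
        1.10925616, -0.08312865]), 'joint_vel': array([-0.00062368, -0.00137229, -0.00115149, -0.00035905, -0.00039918,
       -0.00020602, -0.0011123 ]), 'joint_torque': array([-6.89498465e-04, -5.96439064e+01,  1.60793770e+00, -2.81217849e+01,
        1.26132058e-02,  9.13088996e-03,  7.93589425e-05]), 'eef_pos': array([0.27859777, 0.61418911, 0.23032958]), 'tool_rot': array([-1.13537423e-04,  2.11303726e-01,  9.77420044e-01, -8.83477970e-04]), 'contact_force': array([ 0.28783584,  0.13284128, -1.27586975]), 'torque': array([-0.02372661,  0.00074012,  0.02464677]), 'grasp_force': 0.0, 'gripper_width': 1.0019428295749753}
top {'intrinsics': array([[574.33455285,   0.        , 323.92839788],
       [  0.        , 574.33455285, 245.31798496],
       [  0.        ,   0.        ,   1.        ]]), 'extrinsics': array([[-0.01430907, -0.9815552 ,  0.1906427 ,  0.40114175],
       [-0.99988194,  0.01511422,  0.00276986,  0.04620896],
       [-0.00560019, -0.19058056, -0.98165559,  1.1370368 ],
     
[... 415 characters left out ...]
,
       [-5.68520999e-04, -7.91757566e-01, -6.10835194e-01,
         6.91708153e-01],
       [ 0.00000000e+00,  0.00000000e+00,  0.00000000e+00,
         1.00000000e+00]])}
wrist {'intrinsics': array([[347.17777526,   0.        , 319.45063779],
       [  0.        , 347.17777526, 236.50691928],
       [  0.        ,   0.        ,   1.        ]]), 'mount': array([[-2.51047712e-04, -9.63419501e-01, -2.67997766e-01,
         6.76095921e-02],
       [ 9.99999963e-01, -2.13044365e-04, -1.70884288e-04,
        -5.99042016e-04],
       [ 1.07537842e-04, -2.67997798e-01,  9.63419518e-01,
        -1.41865990e-01],
       [ 0.00000000e+00,  0.00000000e+00,  0.00000000e+00,
         1.00000000e+00]])}
```

View pics/top.png

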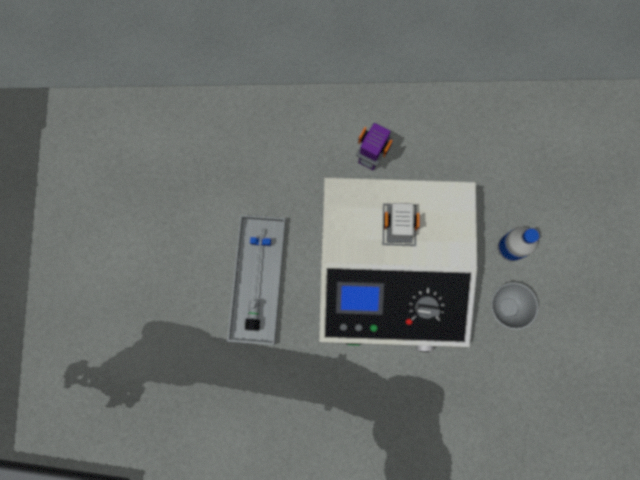

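View pics/side.png

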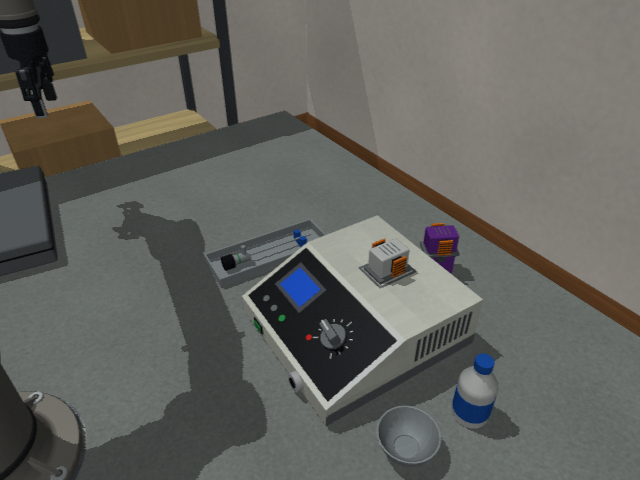

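Top view: the machine's deck spans (324,179)–(476,270). The cassette is at (402,222) with orange pads, the knob at (428,307) and the red dot at (409,322). The purple look-alike is behind the machine at (375,143). The side view shows the same, with the knob at (332,336) and the bottle and bowl on the right.

```bash
cat > h.py <<'E'
from station import bot, imaging
import cv2, numpy as np
from scipy.spatial.transform import Rotation as R
def cam(n,o=None):
    c=imaging.calibration(n); K=c["intrinsics"]
    if n!="wrist": return K,c["extrinsics"]
    o=o or bot.get_obs(); T=np.eye(4); w=o["tool_rot"]
    T[:3,:3]=R.from_quat(np.r_[w[1:],w[0]]).as_matrix(); T[:3,3]=o["eef_pos"]
    return K,T@c["mount"]
def cast(KE,px,p0,n):
    K,E=KE; px=np.atleast_2d(px).astype(float)
    d=np.c_[px,np.ones(len(px))]@np.linalg.inv(K).T@E[:3,:3].T
    return E[:3,3]+d*(((np.array(p0)-E[:3,3])@n)/(d@n))[:,None]
def proj(KE,P):
    K,E=KE; p=(np.atleast_2d(P)-E[:3,3])@E[:3,:3]@K.T; return p[:,:2]/p[:,2:]
Z=np.array([0,0,1.])
E
python3 - <<'E'
from h import *
a=cv2.imread("pics/top.png"); KE=cam("top")
h=cv2.cvtColor(a,cv2.COLOR_BGR2HSV)
w=((a.min(2)>165)).astype(np.uint8); w[263:]=0;w[:,:310]=0;w[:,490:]=0
ys,xs=np.nonzero(w); print(xs.min(),xs.max(),ys.min(),ys.max())
back=np.array([[x,np.nonzero(w[:,x])[0].min()-.5] for x in range(332,468)])
lef=np.array([[np.nonzero(w[y])[0].min()-.5,y] for y in range(190,260)])
rig=np.array([[np.nonzero(w[y])[0].max()+.5,y] for y in range(190,260)])
B,L,Rr=[cast(KE,q,[0,0,.11],Z)[:,:2] for q in(back,lef,rig)]
f=lambda P:cv2.fitLine(P.astype(np.float32),cv2.DIST_HUBER,0,.01,.01).ravel()
for P in(B,L,Rr): print(f(P))
yb=f(B); yaw=np.arctan2(-yb[0],yb[1]); yaw=(yaw+np.pi/2)%np.pi-np.pi/2
ex=np.array([np.cos(yaw),np.sin(yaw)]);ey=np.array([-ex[1],ex[0]])
bx=np.median(B@ex); ly=np.median(L@ey); ry=np.median(Rr@ey)
o=ex*(bx-.15)+ey*(ly+ry)/2
print("yaw",np.degrees(yaw),"width",ly-ry,"o",o,"bay",o+.065*ex)
O=np.r_[o,0];X=np.r_[ex,0];Y=np.r_[ey,0]
s=np.radians(25);up=X*np.cos(s)+Z*np.sin(s);n=-X*np.sin(s)+Z*np.cos(s);P0=O-.01*X+.11*Z
np.savez("m.npz",O=O,X=X,Y=Y,up=up,n=n,P0=P0)
# orange pads
for nm,zz in(("top",.154),("side",.137)):
    im=cv2.cvtColor(cv2.imread(f"pics/{nm}.png"),cv2.COLOR_BGR2HSV)
    m=cv2.inRange(im,(5,150,100),(18,255,255))
    k,_,st,c=cv2.connectedComponentsWithStats(m)
    for i in range(1,k):
        if st[i,4]>8: print(nm,st[i],c[i],cast(cam(nm),c[i],[0,0,zz],Z)[0])
# red dot
for nm in("top","side"):
    im=cv2.imread(f"pics/{nm}.png").astype(int)
    m=((im[:,:,2]>120)&(im[:,:,1]<70)&(im[:,:,0]<70)).astype(np.uint8)
    k,_,st,c=cv2.connectedComponentsWithStats(m)
    for i in range(1,k):
        if st[i,4]>4: P=cast(cam(nm),c[i],P0,n)[0]; print(nm,"red",st[i],c[i],P,(P-P0)@up,(P-P0)@Y)
def crop(nm,x,y,r=38):
    im=cv2.imread(f"pics/{nm}.png")[y-r:y+r,x-r:x+r]; return cv2.resize(im,(395,395),interpolation=cv2.INTER_CUBIC)
cv2.imwrite("pics/k.png",np.hstack([crop("top",427,307),crop("side",332,336)]))
E
```

```text
323 475 179 262
[ 0.03789121  0.9992819   0.7207764  -0.10176665]
[ 0.9984541  -0.05558215  0.6397656   0.0489284 ]
[ 0.9990487  -0.0436086   0.6295873  -0.22760282]
yaw -2.1715288 width 0.27672805956573054 o [ 0.57126929 -0.08694086] bay [ 0.63622261 -0.08940379]
top [360 129   6  10  20] [362.3 133.1] [ 0.79805392 -0.02348848  0.154     ]
top [385 140   7  12  36] [387.86111111 145.58333333] [ 0.7734627  -0.06891325  0.154     ]
top [385 213   3  14  40] [386.    219.175] [ 0.63718649 -0.06080088  0.154     ]
top [417 214   2  14  27] [417.48148148 220.25925926] [ 0.6343638  -0.11600039  0.154     ]
side [432 223  13   3  28] [437.85714286 223.92857143] [ 0.77364906 -0.06821789  0.137     ]
side [373 239  12   8  31] [378.38709677 241.87096774] [ 0.65001544 -0.04679935  0.137     ]
side [440 240  13   4  36] [446.08333333 241.41666667] [ 0.74786564 -0.113859    0.137     ]
side [439 245   9   1   9] [443. 245.] [ 0.73608555 -0.11797172  0.137     ]
side [439 247  12   1  12] [444.5 247. ] [ 0.73415295 -0.12342865  0.137     ]
side [442 249   9   1   9] [446. 249.] [ 0.73223932 -0.12883203  0.137     ]
side [438 253  13   2  14] [444.35714286 253.85714286] [ 0.72032339 -0.13658367  0.137     ]
side [393 256  13   8  42] [399.33333333 259.5       ] [ 0.64771032 -0.10389757  0.137     ]
side [393 266   3   6   9] [393.44444444 268.11111111] [ 0.62499446 -0.1148805   0.137     ]
side [395 272   8   4   9] [398.55555556 273.55555556] [ 0.62281972 -0.12981939  0.137     ]
top red [406 319   6   5  23] [408.60869565 321.2173913 ] [ 0.46372469 -0.10557707  0.0648795 ] -0.10676419741446634 -0.022697824321071293
side red [306 334   6   6  25] [308.36 336.76] [ 0.46302477 -0.10357418  0.06451797] -0.1076196555517825 -0.020722895372489575
```

View pics/k.png

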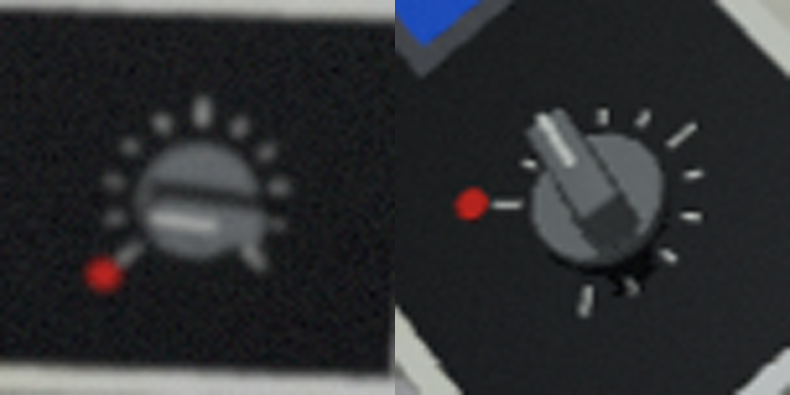

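The pointer points left, roughly 45–50° from zero. The wrist camera goes over the knob next, with the tool square to the panel.

```bash
cat >> h.py <<'E'
def plan(P,Rt,N,o=None):
    o=o or bot.get_obs(); w=o["tool_rot"]; R0=R.from_quat(np.r_[w[1:],w[0]])
    rv=(R0.inv()*R.from_matrix(Rt)).as_rotvec()/N
    A=sum((R0*R.from_rotvec(rv*k)).as_matrix() for k in range(N))
    d=np.linalg.solve(A,np.array(P)-o["eef_pos"])
    print("N",N,"d",d.round(5),"turn",np.degrees(rv).round(3))
def frame(y,z): 
    return np.c_[np.cross(y,z),y,z]
try:
    m=np.load("m.npz");O,X,Y,up,n,P0=[m[k] for k in("O","X","Y","up","n","P0")]
except Exception: pass
E
python3 - <<'E'
from h import *
C=cast(cam("top"),[427.5,307.5],P0+.007*n,n)[0]-.007*n
print(C,(C-P0)@up,(C-P0)@Y)
C2=cast(cam("side"),[332-38+200/5.2,336-38+200/5.2],P0+.007*n,n)[0]-.007*n
print(C2,(C2-P0)@up,(C2-P0)@Y)
psi=np.radians(85); y=np.cos(psi-np.pi/2)*up+np.sin(psi-np.pi/2)*Y
plan((C+C2)/2+.12*n,frame(y,-n),20)
E
```

```text
[ 0.48994219 -0.13852523  0.0776783 ] -0.07647965179086152 -0.05462891355638518
[ 0.48796824 -0.13857275  0.07675934] -0.07865411117829121 -0.05475119318764348
N 20 d [-0.03856 -0.01401  0.0005 ] turn [-1.145 -0.693  3.578]
```

Request:
move_arm(
  commands=[
    [[-0.0386, -0.014, 0.0005, -1.15, -0.69, 3.58, 0.0854], [-0.0386, -0.014, 0.0005, -1.15, -0.69, 3.58, 0.0854], [-0.0386, -0.014, 0.0005, -1.15, -0.69, 3.58, 0.0854], [-0.0386, -0.014, 0.0005, -1.15, -0.69, 3.58, 0.0854], [-0.0386, -0.014, 0.0005, -1.15, -0.69, 3.58, 0.0854], [-0.0386, -0.014, 0.0005, -1.15, -0.69, 3.58, 0.0854], [-0.0386, -0.014, 0.0005, -1.15, -0.69, 3.58, 0.0854], [-0.0386, -0.014, 0.0005, -1.15, -0.69, 3.58, 0.0854], [-0.0386, -0.014, 0.0005, -1.15, -0.69, 3.58, 0.0854], [-0.0386, -0.014, 0.0005, -1.15, -0.69, 3.58, 0.0854], [-0.0386, -0.014, 0.0005, -1.15, -0.69, 3.58, 0.0854], [-0.0386, -0.014, 0.0005, -1.15, -0.69, 3.58, 0.0854], [-0.0386, -0.014, 0.0005, -1.15, -0.69, 3.58, 0.0854], [-0.0386, -0.014, 0.0005, -1.15, -0.69, 3.58, 0.0854], [-0.0386, -0.014, 0.0005, -1.15, -0.69, 3.58, 0.0854], [-0.0386, -0.014, 0.0005, -1.15, -0.69, 3.58, 0.0854], [-0.0386, -0.014, 0.0005, -1.15, -0.69, 3.58, 0.0854], [-0.0386, -0.014, 0.0005, -1.15, -0.69, 3.58, 0.0854], [-0.0386, -0.014, 0.0005, -1.15, -0.69, 3.58, 0.0854], [-0.0386, -0.014, 0.0005, -1.15, -0.69, 3.58, 0.0854]],
  ],
)

```text
t: 2.6
eef_pos: [0.4383, -0.1379, 0.1849]
tool_rot: [0.149, 0.733, 0.644, 0.159]
contact_force: [-0.1, -0.3, 0.3]
gripper_width: 0.998
grasp_force: 0.0
```

Request:
move_arm(
  commands=[
    [[0, 0, 0, 0, 0, 0, 0.0854], [0, 0, 0, 0, 0, 0, 0.0854]],
  ],
)

```text
t: 2.85
eef_pos: [0.4391, -0.1362, 0.1851]
tool_rot: [0.148, 0.732, 0.646, 0.158]
contact_force: [0.5, 0.3, 0.1]
gripper_width: 0.997
grasp_force: 0.0
```

```bash
python3 - <<'E'
from h import *
o=bot.get_obs(); print(o["t"],o["eef_pos"],o["q"],o["contact_force"])
a=imaging.read_camera("wrist")[:,:,::-1]; cv2.imwrite("pics/w1.png",a)
np.savez("w1.npz",p=o["eef_pos"],r=o["tool_rot"])
KE=cam("wrist",o)
im=a.astype(int); m=((im[:,:,2]>120)&(im[:,:,1]<70)&(im[:,:,0]<70)).astype(np.uint8)
k,_,st,c=cv2.connectedComponentsWithStats(m)
for i in range(1,k):
    if st[i,4]>10: P=cast(KE,c[i],P0,n)[0]; print("red",st[i],c[i],(P-P0)@up,(P-P0)@Y)
print(proj(KE,[[0.489,-.1385,.0772]]))
E
```

```text
2.85 [ 0.43912526 -0.13616993  0.18511183] [-0.5248818  -0.05076714  0.75300489  2.42924139 -0.16250371  0.32418088
  0.25250927] [0.5073758  0.27658148 0.09941221]
red [268 188  15  14 157] [274.95541401 194.35031847] -0.10831914133676074 -0.023367764362259364
[[319.27354289 230.82742874]]
```

View pics/w1.png

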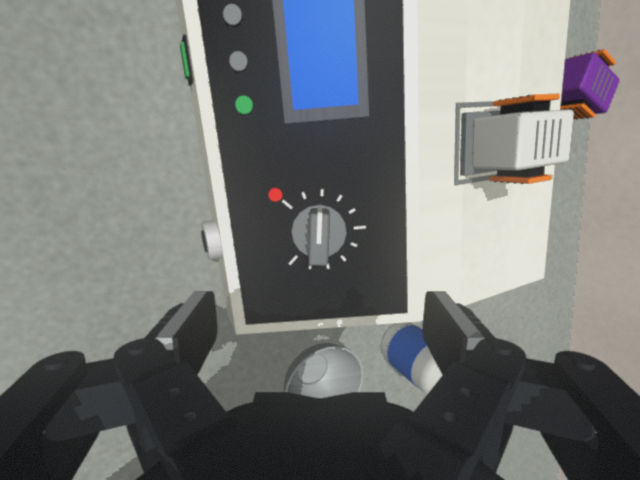

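The wrist view shows the knob skirt centred near (319,231), with the pointer line running straight up the image from (319,243) to (319,208). The red dot is at (275,194). The tool is already nearly aligned, so I'll take exact numbers.

```bash
python3 - <<'E'
from h import *
o=bot.get_obs(); KE=cam("wrist",o); a=cv2.imread("pics/w1.png")
g=a.min(2); x0,y0=265,175
# non-black blob around knob = skirt+bar
m=(g[175:285,265:375]>55).astype(np.uint8); k,l,st,c=cv2.connectedComponentsWithStats(m)
i=l[231-y0,330-x0]; print(st[i])
pts=np.argwhere(l==i)[:,::-1]+[x0,y0]
hull=cv2.convexHull(pts.astype(np.int32))[:,0]
(e,r)=cv2.minEnclosingCircle(hull); print("skirt",e,r)
C=cast(KE,e,P0+.007*n,n)[0]-.007*n; print("C",C,(C-P0)@up,(C-P0)@Y)
# ticks
tk=[]
for j in range(1,k):
    if j!=i and 4<st[j,4]<80: tk.append(c[j]+[x0,y0])
T=cast(KE,tk,P0,n); uv=np.c_[(T-P0)@up,(T-P0)@Y]
A=np.c_[2*uv,np.ones(len(uv))]; s=np.linalg.lstsq(A,(uv**2).sum(1),rcond=None)[0]
print("ticks",len(uv),s[:2],np.sqrt(s[2]+s[:2]@s[:2]))
# pointer
ys,xs=np.nonzero(g[200:250,300:340]>185); q=np.c_[xs+300,ys+200]; print(len(q))
W=cast(KE,q,P0+.03*n,n); w=np.c_[(W-P0)@up,(W-P0)@Y]
f=cv2.fitLine(w.astype(np.float32),cv2.DIST_HUBER,0,.01,.01).ravel(); print(f, "psi",np.degrees(np.arctan2(f[1],f[0])), w.mean(0))
Rm=R.from_quat(np.r_[o["tool_rot"][1:],o["tool_rot"][0]]).as_matrix()
print("tool y psi",np.degrees(np.arctan2(Rm[:,1]@Y,Rm[:,1]@up)),"z.n",Rm[:,2]@n)
print((o["eef_pos"]-P0)@np.c_[up,Y,n])
E
```

```text
[   0    0  110  110 9503]
skirt (319.5, 229.5) 77.07473754882812
C [ 0.48983682 -0.13529404  0.07757211] -0.07673092111646611 -0.05140403537783908
ticks 6 [-0.08556478 -0.10781642] 0.026624193150935224
136
[ 0.13148044  0.99131876 -0.07686514 -0.04642554] psi 82.44485 [-0.07647002 -0.04420673]
tool y psi -4.99622789837779 z.n -0.9999925522804025
[-0.07683019 -0.05382194  0.11885993]
```

Request:
move_arm(
  commands=[
    [[0, -0.0002, 0.018, 0, 0, 0.43, 0.05], [0, -0.0002, 0.018, 0, 0, 0.43, 0.05], [0, -0.0002, 0.018, 0, 0, 0.43, 0.05], [0, -0.0002, 0.018, 0, 0, 0.43, 0.05], [0, -0.0002, 0.018, 0, 0, 0.43, 0.05], [0, 0, 0.017, 0, 0, 0.43, 0.05], [0, 0, 0, 0, 0, 0, 0.01], [0, 0, 0, 0, 0, 0, 0], [0, 0, 0, 0, 0, 0, 0], [0, 0, 0, 0, 0, 0, 0]],
  ],
  squeeze=30,
)

```text
t: 4.15
eef_pos: [0.4827, -0.1377, 0.0907]
tool_rot: [0.142, 0.747, 0.629, 0.16]
contact_force: [-6.1, 1.2, -0.9]
gripper_width: 0.158
grasp_force: 31.1
```

```bash
python3 - <<'E'
from h import *
o=bot.get_obs(); Rm=R.from_quat(np.r_[o["tool_rot"][1:],o["tool_rot"][0]]).as_matrix()
print(o["q"],o["torque"],(o["eef_pos"]-P0)@np.c_[up,Y,n],np.degrees(np.arctan2(Rm[:,1]@Y,Rm[:,1]@up)),o["gripper_width"])
E
```

```text
[-0.07304638  0.29009204  0.31605083  2.40231455 -1.3658223   0.17054584
  1.36711755] [0.37047788 1.49381184 0.17183839] [-0.07754931 -0.05404708  0.01481696] -7.693726403553845 0.15815760193539768
```

Request:
move_arm(
  commands=[
    [[0, 0, 0, 0, 0, -5, 0], [0, 0, 0, 0, 0, -5, 0], [0, 0, 0, 0, 0, -5, 0], [0, 0, 0, 0, 0, -5, 0]],
  ],
)

```text
t: 4.65
eef_pos: [0.4831, -0.1377, 0.0908]
tool_rot: [0.168, 0.625, 0.75, 0.133]
contact_force: [-6.0, 1.9, 0.0]
gripper_width: 0.151
grasp_force: 31.1
```

```bash
cat > s.py <<'E'
from h import *
o=bot.get_obs(); Rm=R.from_quat(np.r_[o["tool_rot"][1:],o["tool_rot"][0]]).as_matrix()
print(o["q"].round(3),o["torque"],o["contact_force"],(o["eef_pos"]-P0)@np.c_[up,Y,n],"bar psi",90+np.degrees(np.arctan2(Rm[:,1]@Y,Rm[:,1]@up)),"z.n",Rm[:,2]@n,o["gripper_width"])
E
python3 s.py
```

```text
[-0.071  0.29   0.314  2.402 -1.365  0.17   1.718] [0.40038565 1.41898448 0.15212901] [-5.98372831  1.89798705  0.00721144] [-0.07718859 -0.05402143  0.01483593] bar psi 102.47040866806182 z.n -0.9999711327436359 0.15133974706056644
```

Request:
move_arm(
  commands=[
    [[0, 0, 0, 0, 0, -5, 0], [0, 0, 0, 0, 0, -5, 0], [0, 0, 0, 0, 0, -5, 0], [0, 0, 0, 0, 0, -5, 0], [0, 0, 0, 0, 0, -5, 0], [0, 0, 0, 0, 0, -5, 0], [0, 0, 0, 0, 0, -3, 0], [0, 0, 0, 0, 0, -2, 0]],
  ],
)

```text
t: 5.65
eef_pos: [0.4835, -0.1376, 0.0911]
tool_rot: [0.2, 0.373, 0.903, 0.077]
contact_force: [-1.3, -1.4, 2.1]
gripper_width: 0.158
grasp_force: 41.1
```

```bash
python3 s.py
```

```text
[-0.071  0.29   0.313  2.401 -1.366  0.17   2.325] [-0.01373517  0.19634319 -0.76447943] [-1.28928568 -1.41984278  2.14332098] [-0.07666075 -0.05391422  0.01487172] bar psi 137.23736770926956 z.n -0.9999725071962597 0.15839248336218792
```

Request:
move_arm(
  commands=[
    [[0, 0, 0, 0, 0, 0, 0.06], [0, 0, 0, 0, 0, 0, 0.06], [0, 0, 0, 0, 0, 0, 0.06], [0, 0, -0.02, 0, 0, 0, 0.0854], [0, 0, -0.03, 0, 0, 0, 0.0854], [0, 0, -0.03, 0, 0, 0, 0.0854], [0, 0, -0.02, 0, 0, 0, 0.0854], [0, 0, 0, 0, 0, 0, 0.0854]],
  ],
)

```text
t: 6.65
eef_pos: [0.4481, -0.1354, 0.1747]
tool_rot: [0.202, 0.37, 0.903, 0.079]
contact_force: [0.6, 0.4, -0.5]
gripper_width: 1.002
grasp_force: 0.0
```

```bash
python3 s.py; python3 - <<'E'
from h import *
o=bot.get_obs(); KE=cam("wrist",o)
a=imaging.read_camera("wrist")[:,:,::-1].copy()
e=proj(KE,P0-.0776*up-.054*Y+.007*n)[0]; r=proj(KE,P0-.1083*up-.0234*Y)[0]; print(e,r)
x,y=e.astype(int); cv2.imwrite("pics/w2.png",cv2.resize(a[y-80:y+80,x-100:x+100],None,fx=3,fy=3))
B=O+.065*X; yw=-Y if False else Y
for s in(1,-1): plan(B+[0,0,.24],frame(s*Y,-Z),12)
E
```

```text
[-6.470e-01  2.000e-03  9.030e-01  2.429e+00 -3.480e-01  3.020e-01
  1.361e+00] [-0.01687309  0.39453463  0.02299245] [ 0.60453785  0.43919205 -0.47086186] [-0.07352405 -0.05311692  0.10566996] bar psi 137.5561773978047 z.n -0.9999640728866026 1.002303647989677
[314.82643154 234.87272737] [317.29816391 172.95011724]
N 12 d [-0.01376  0.01079 -0.00145] turn [ 0.809  1.973 -3.472]
N 12 d [ 0.01087  0.01895 -0.00235] turn [ 2.475 -1.015 11.244]
```

View pics/w2.png

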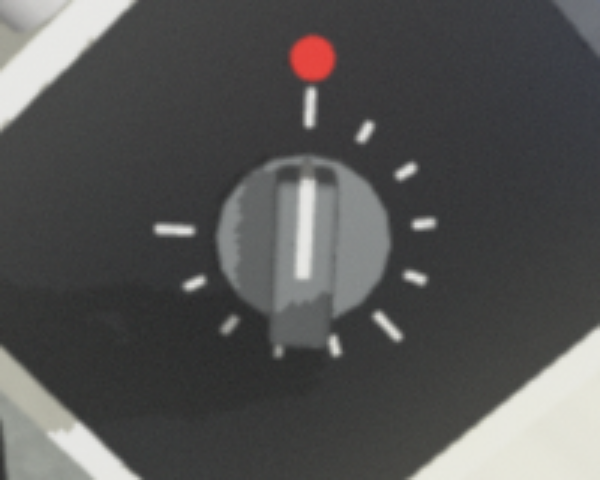

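The pointer in the crop lines up with the zero tick and red dot at (312,58), so the knob is at zero. Next is the hover above the cassette.

Request:
move_arm(
  commands=[
    [[-0.0138, 0.0108, -0.0015, 0.81, 1.97, -3.47, 0.0854], [-0.0138, 0.0108, -0.0015, 0.81, 1.97, -3.47, 0.0854], [-0.0138, 0.0108, -0.0015, 0.81, 1.97, -3.47, 0.0854], [-0.0138, 0.0108, -0.0015, 0.81, 1.97, -3.47, 0.0854], [-0.0138, 0.0108, -0.0015, 0.81, 1.97, -3.47, 0.0854], [-0.0138, 0.0108, -0.0015, 0.81, 1.97, -3.47, 0.0854], [-0.0138, 0.0108, -0.0015, 0.81, 1.97, -3.47, 0.0854], [-0.0138, 0.0108, -0.0015, 0.81, 1.97, -3.47, 0.0854], [-0.0138, 0.0108, -0.0015, 0.81, 1.97, -3.47, 0.0854], [-0.0138, 0.0108, -0.0015, 0.81, 1.97, -3.47, 0.0854], [-0.0138, 0.0108, -0.0015, 0.81, 1.97, -3.47, 0.0854], [-0.0138, 0.0108, -0.0015, 0.81, 1.97, -3.47, 0.0854], [0, 0, 0, 0, 0, 0, 0.0854], [0, 0, 0, 0, 0, 0, 0.0854]],
  ],
)

```text
t: 8.45
eef_pos: [0.6354, -0.0912, 0.2381]
tool_rot: [-0.002, 0.021, 1.0, 0.0]
contact_force: [0.2, -0.5, 0.2]
gripper_width: 1.003
grasp_force: 0.0
```

```bash
python3 - <<'E'
from h import *
o=bot.get_obs(); KE=cam("wrist",o); print(o["eef_pos"],o["q"].round(2))
a=imaging.read_camera("wrist")[:,:,::-1].copy(); cv2.imwrite("pics/w3.png",a)
im=cv2.cvtColor(a,cv2.COLOR_BGR2HSV); m=cv2.inRange(im,(5,140,90),(20,255,255))
k,_,st,c=cv2.connectedComponentsWithStats(m)
for i in range(1,k):
    if st[i,4]>60: print(st[i],c[i],cast(KE,c[i],[0,0,.154],Z)[0])
E
```

```text
[ 0.63539802 -0.09116283  0.23810678] [-0.47  0.5   0.73  1.67 -0.36  1.12  1.9 ]
[280 226   6  36 176] [282.24431818 243.31818182] [ 0.6338497 -0.1170769  0.154    ]
[361 227   6  35 154] [363.57142857 243.51948052] [ 0.63630066 -0.06187917  0.154     ]
[335 354  15  40 160] [342.88125 377.93125] [ 0.74234574 -0.07846622  0.154     ]
[391 387   8  17  62] [395.06451613 396.03225806] [ 0.76038218 -0.03853483  0.154     ]
```

View pics/w3.png

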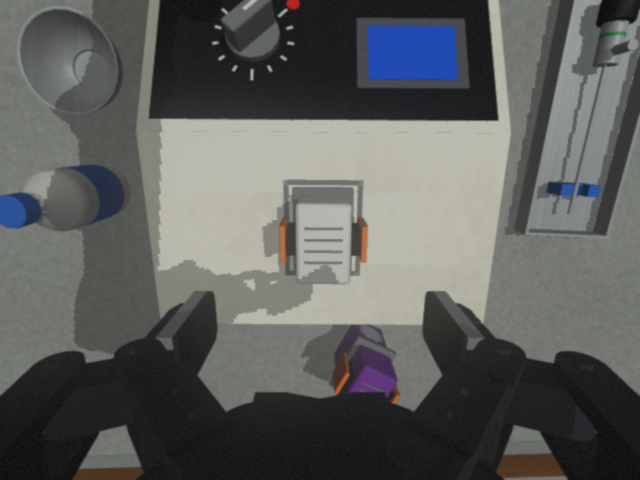

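The wrist view shows the pads at (282,243) and (364,243), so their midpoint is about 2 mm to the tool's +y. I'll correct that, go down and pinch.

Request:
move_arm(
  commands=[
    [[0, 0.001, 0.02, 0, 0, 0, 0.0854], [0, 0.001, 0.02, 0, 0, 0, 0.0854], [0, 0, 0.02, 0, 0, 0, 0.0854], [0, 0, 0.02, 0, 0, 0, 0.0854], [0, 0, 0.02, 0, 0, 0, 0.0854], [0, 0, 0.015, 0, 0, 0, 0.0854], [0, 0, 0.006, 0, 0, 0, 0.0854], [0, 0, 0, 0, 0, 0, 0.0854], [0, 0, 0, 0, 0, 0, 0.0854]],
  ],
  squeeze=45,
)

```text
t: 9.62
eef_pos: [0.6364, -0.0892, 0.1194]
tool_rot: [-0.0, 0.02, 1.0, -0.001]
contact_force: [0.1, -0.6, -0.4]
gripper_width: 0.999
grasp_force: 0.0
```

```bash
python3 - <<'E'
from h import *
o=bot.get_obs(); KE=cam("wrist",o); Rm=KE[1]
w=o["tool_rot"]; M=R.from_quat(np.r_[w[1:],w[0]]).as_matrix(); print(M.round(4))
print("tool in machine",(o["eef_pos"]-O)@np.c_[X,Y,Z])
a=imaging.read_camera("wrist")[:,:,::-1].copy(); cv2.imwrite("pics/w4.png",a)
im=cv2.cvtColor(a,cv2.COLOR_BGR2HSV); m=cv2.inRange(im,(5,140,90),(20,255,255))
k,_,st,c=cv2.connectedComponentsWithStats(m)
for i in range(1,k):
    if st[i,4]>60: print(st[i],c[i],cast(KE,c[i],[0,0,.154],Z)[0])
E
```

```text
[[-9.992e-01  4.030e-02 -5.000e-04]
 [ 4.030e-02  9.992e-01 -2.100e-03]
 [ 4.000e-04 -2.100e-03 -1.000e+00]]
tool in machine [0.06518838 0.00019446 0.11944803]
[235 285  19  84 745] [241.90872483 329.09932886] [ 0.63064557 -0.11652998  0.154     ]
[393 304  14  66 625] [399.1728 336.3568] [ 0.63563583 -0.06201234  0.154     ]
```

View pics/w4.png

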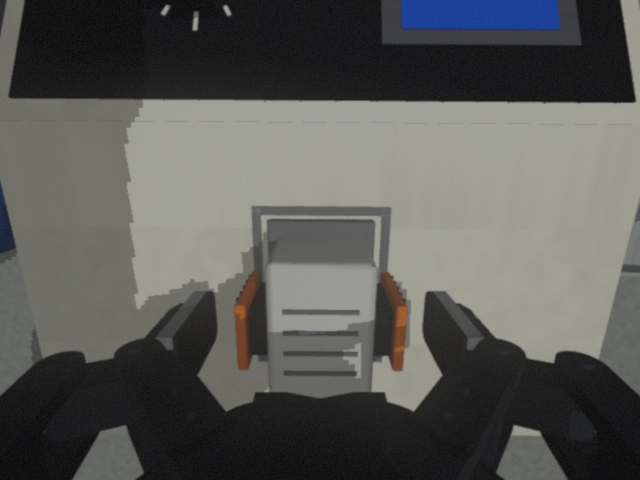

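The fingers straddle the pads symmetrically: pad outer edges at 235 and 407, fingers at 215 and 425. Closing now.

Request:
move_arm(
  commands=[
    [[0, 0, 0.002, 0, 0, 0, 0.065], [0, 0, 0, 0, 0, 0, 0.05], [0, 0, 0, 0, 0, 0, 0.04], [0, 0, 0, 0, 0, 0, 0.03], [0, 0, 0, 0, 0, 0, 0.03], [0, 0, 0, 0, 0, 0, 0.03]],
  ],
  squeeze=45,
)

```text
t: 10.42
eef_pos: [0.6366, -0.089, 0.1184]
tool_rot: [-0.0, 0.02, 1.0, -0.001]
contact_force: [-3.7, 1.3, 11.3]
gripper_width: 0.53
grasp_force: 46.6
```

Request:
move_arm(
  commands=[
    [[0, 0, -0.002, 0, 0, 0, 0.03], [0, 0, -0.003, 0, 0, 0, 0.03], [0, 0, -0.003, 0, 0, 0, 0.03]],
  ],
)

```text
t: 10.8
eef_pos: [0.6355, -0.0889, 0.1244]
tool_rot: [-0.001, 0.02, 1.0, -0.001]
contact_force: [-0.4, 0.5, -2.9]
gripper_width: 0.532
grasp_force: 46.4
```

```bash
python3 s.py; python3 - <<'E'
from h import *
a=imaging.read_camera("wrist")[:,:,::-1]; b=imaging.read_camera("side")[:,:,::-1]
cv2.imwrite("pics/c5.png",np.hstack([cv2.resize(a[180:460,140:500],(400,311)),cv2.resize(b[200:320,320:460],(363,311))]))
E
```

```text
[-0.416  0.621  0.654  1.762 -0.459  0.919  1.964] [-0.03712084 -0.00839742  0.00710022] [-0.42980458  0.46660685 -2.86121141] [ 0.07342173  0.00046565 -0.01832756] bar psi 179.93001703517425 z.n -0.9051865201142156 0.5316718193796754
```

View pics/c5.png

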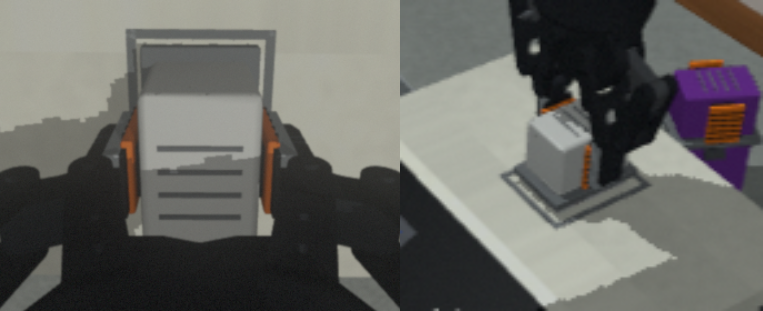

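Both catches are pinched. The cassette is already 6 mm up, with only its own weight (2.9 N) on the tool, so the lift continues straight up.

Request:
move_arm(
  commands=[
    [[0, 0, -0.006, 0, 0, 0, 0.03], [0, 0, -0.008, 0, 0, 0, 0.03], [0, 0, -0.008, 0, 0, 0, 0.03], [0, 0, -0.008, 0, 0, 0, 0.03], [0, 0, -0.008, 0, 0, 0, 0.03], [0, 0, -0.008, 0, 0, 0, 0.03], [0, 0, -0.01, 0, 0, 0, 0.03], [0, 0, -0.012, 0, 0, 0, 0.03], [0, 0, -0.012, 0, 0, 0, 0.03], [0, 0, -0.012, 0, 0, 0, 0.03], [0, 0, -0.012, 0, 0, 0, 0.03], [0, 0, -0.012, 0, 0, 0, 0.03], [0, 0, -0.008, 0, 0, 0, 0.03], [0, 0, -0.004, 0, 0, 0, 0.03], [0, 0, 0, 0, 0, 0, 0.03], [0, 0, 0, 0, 0, 0, 0.03], [0, 0, 0, 0, 0, 0, 0.03], [0, 0, 0, 0, 0, 0, 0.03]],
  ],
)

```text
t: 13.15
eef_pos: [0.636, -0.0887, 0.2525]
tool_rot: [-0.001, 0.02, 1.0, -0.001]
contact_force: [0.2, -0.4, -3.1]
gripper_width: 0.534
grasp_force: 46.5
```

```bash
python3 s.py; python3 - <<'E'
from h import *
b=imaging.read_camera("side")[:,:,::-1]
cv2.imwrite("pics/s6.png",b)
E
```

```text
[-0.48   0.488  0.742  1.651 -0.353  1.144  1.883] [ 0.0466826  -0.00021196  0.03281093] [ 0.16159124 -0.39079599 -3.11854077] [0.12795532 0.00066032 0.0975161 ] bar psi 179.92851702148158 z.n -0.9053774905131962 0.5339792083182774
```

View pics/s6.png

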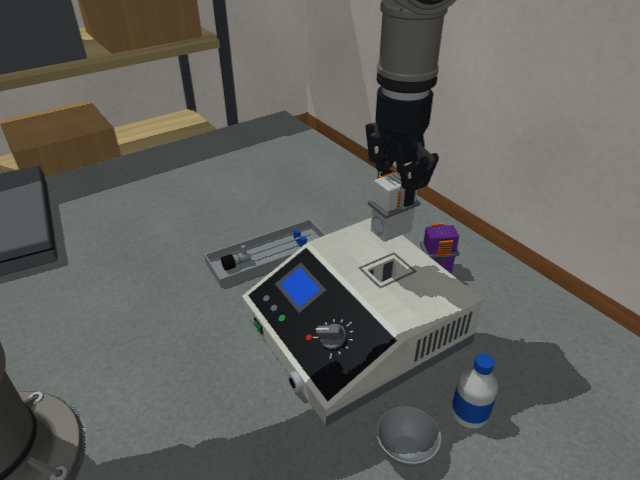

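The side view shows the cassette held upright at (393,210), about 134 mm up, over the empty bay at (388,269). The knob pointer is at the red dot (309,337), and the bowl, bottle and endoscope are where they were.

```bash
python3 -c "
from station import bot
print(bot.hand_in())"
```

```text
the job is handed in; nothing more can be done
None
```

The job is handed in at about 13 s of the 48 s allowed: the knob is at zero, and the cassette is held upright and still by its pinched catches, about 134 mm above its seat, with the endoscope, bottle and bowl untouched.

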